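# Shut the washing-capsule tub away

## Robot

A 6-joint arm with a two-finger parallel gripper is mounted at the origin on the work surface. World frame = base frame: x ahead of the robot, y to its left, z up, the work surface at z = 0. Lengths are in m, angles in rad, forces in N, time in s.
With the tool pointing down it reaches from about 0.375 to 0.975 m from the base axis. Payload 3.8 kg.
Tool frame: the origin (TCP) lies midway between the tips of the shut fingers; the grasp point (between the pads) lies 19 mm behind it; x points along the fingers, y is the direction in which the jaws open and shut, and the axes are right-handed (so a half turn about x gives the same grasp; the last joint's range is limited). The gripper opens to 88 mm and grips with 3 to 60 N. Pads are 18 mm wide; open, the fingers measure 123 mm over their backs; the gripper's body (75 mm by 187 mm) begins 45 mm behind the grasp point.
Start: joints at [1.173, 0.264, 1.604, -0, 1.274, -0.037], TCP at [0.238, 0.632, 0.216] pointing down, gripper open.
Joint ranges: [-2.63, 2.63], [-0.94, 2.18], [0.31, 2.57], [-1.31, 4.45], [0, 2.66], [-2.55, 2.55]. Speed limits (rad/s): [2.57, 2.57, 3.14, 3.14, 3.14, 3.14].

## Interface

Orientations are given as a rotation vector (axis times angle).
In Python, from cell import manip, inverse_kinematics, cams, order gives the robot as it stands. Calls block until the motion is done:
- manip.move_pose(position, orientation): joint-space move of the TCP to a pose.
- manip.move_linear(position, rate=0.15, rot=None): straight line of the TCP; rot=None keeps the orientation; rate is the mean speed in m/s.
- manip.set_joints(angles): joint-space move.
- manip.set_gripper(opening, force=None): finger opening in m; force is the grip in N (None keeps the last); returns when the fingers have stopped.
- manip.dwell(seconds).
- inverse_kinematics(position, orientation): joint angles nearest the present ones, or None.
- manip.state(): the state.
- cams.capture(name): name is "scene" or "side" or "wrist"; returns a dict with "image" (384x512x3 uint8, blue, green, red), "z_map" (384x512 float32, m along the optical axis (not along the pixel's ray), 0 where there is no reading), "intrinsics" (3x3 intrinsics, pixels), "position" and "orientation" of the camera in the world; the wrist camera has in their place "T_tool_cam" (4x4, takes a point from camera to tool coordinates, whose origin is the TCP and whose axes are the tool frame's). Camera axes: x right, y down, z forward; pixel columns grow to the right and rows downward; lengths in m; the calibration is good to about 2 mm. A picture is of the moment at which its call begins: read the wrist's pose just before it.
A pose or a line that the arm cannot do raises manip.IKError and nothing moves.
- order.close_job(): hands the job in, once; it reports no verdict.
The state is a dict: "clock": time; "joint_pos": joint angles; "joint_velocities": joint speeds; "tau": joint torques, N m; "tool_pos": TCP position; "tcp_rot": TCP orientation; "contact_force": force on the tool from outside, world axes, zero at the start; "moment": the same for the moment, N m; "gripper_width": finger opening in m.
Only numpy, scipy, OpenCV 4.12 (cv2) and the standard library are available. Lean on these libraries where they do the work, as an engineer would, in place of code of your own. Each camera call takes 0.05 s, during which the arm holds its last target.

## Task

Put the tub of washing capsules away behind the child lock, using only fingertip pushes: push the tub straight into the open bay of the little counter cupboard until its front no longer sticks out, push the hinged door fully shut over it, then slide the bolt on the cupboard's roof fully forward through the loop on the door. Slide the tub along the counter without lifting it or knocking it over, and leave everything else standing where it is.

Things in the scene. Friction and masses are not known exactly. Their poses are not given: they have to be found in the camera images.
- cupboard: Low white counter cupboard, fixed, 140 mm deep (x), 340 wide (y), 120 high. Origin: centre of its underside, on the counter. Its +x points from front to back, +y to its left as the robot faces it. Front edges of its walls at x = -70. Left half: the open bay. Right half: shut by a fixed door of the same look (front at x = -84); a jar stands on its roof.
- bay_mouth (a point): Middle of the open bay's mouth at counter level (cupboard x = -70, y = +82); axes as the cupboard's. Bay: no floor (the tub slides in on the counter), clear width 155 mm, back wall 130 behind the mouth, roof from 110 to 120 high. The roof's front edge is set back 25, so fingers pointing down can go up to about 20 into the bay.
- tub: Loose grey rectangular tub with white lid, about 0.5 kg, 80 deep (x), 112 wide (y), 100 high in all; the lid (top 18 mm) overhangs 2 all round (84 x 116). Origin: centre of its underside. Starts on the counter before the bay, its +x roughly along the cupboard's. Lid level with the walls' front edges when its centre is at cupboard x = -28.
- door (a joint): Angle of the white hinged door of the open bay, rad: 0 shut, about 2 as found, grows as it opens towards the robot and out to the left. Light friction (under 1 N at the free edge); it stays where it is left. Seen from above it turns counter-clockwise as it shuts.
- door_hinge (a point): Point on the door's upright hinge axis, 58 mm above the counter, at cupboard x = -78, y = +165. Its frame turns with the door: the panel reaches 162 along its -y, is 12 thick (6 either side of the axis), from 8 to 115 above the counter; its outer face looks to its -x. Shut, its frame is parallel to the cupboard's.
- door_mid (a point): Point on the door's outer face, 105 mm from the hinge axis, 78 above the counter: a good place to push. Frame as door_hinge. A brass knob (16 dia., stands 16 out of the outer face) is 142 from the hinge, 53 above the counter.
- door_loop (a point): Middle of the opening of the brass bolt loop on the door's top edge, 130 mm from the hinge axis, 124 above the counter; opening 18 wide; top of the loop 138 above the counter. Frame as door_hinge.
- bolt (a joint): Travel of the bolt, m: 0 fully back, grows as it slides forward (cupboard's -x, towards the robot) to its stop at 0.048; its end comes out through the loop of the shut door at about 0.035. About 1.5 N of friction; stays where it is left.
- bolt_stud (a point): Centre of the top of the brass block by which the bolt is pushed, on the roof at cupboard y = +35 (x = -10 with the bolt fully back): 14 (x) by 22 (y) mm, top 150 above the counter, 30 above the roof. The bolt's flat bar (11 wide, its top 8 above the roof) runs 40 forward and 50 back from the block's centre. Push the block's rear face.
- detergent: White bottle, 72 dia., 200 high; loose, to be left alone. Origin: centre of its underside.
- softener: Grey bottle, 64 dia., 180 high; loose, to be left alone. Origin: centre of its underside.
- can: Aluminium can, 56 dia., 75 high, in front of the cupboard's right half; loose, to be left alone. Origin: centre of its underside.
- jar: Glass jar, 56 dia., 70 high, on the right half of the roof; loose, to be left alone. Origin: centre of its underside.
- mug: White mug, 76 dia., 85 high, with a handle; loose, to be left alone. Origin: centre of its underside.
- brush: Hand brush lying flat; loose, to be left alone. Origin: centre of its underside.
- vase: Blue round vase, 110 dia., 150 high; loose, to be left alone. Origin: centre of its underside.
There are look-alikes about, which are no part of the job. Leave any red look-alike of the tub alone.

How it is judged:
By the outcome, as a careful person would: the job done as asked, in the order asked, and still so for the second after the job is handed in, with the robot touching nothing.
It also fails if it takes over 72 s, if anything falls off the work surface, if the arm or the gripper's body presses on something with over 40 N, if the wrist force passes 120 N, or if a joint passes its speed limit or range.

## Working session

There is one attempt and no reset: what is moved stays moved. The work goes in short steps, each a Python script; the robot and the scene stay as the last script left them, time stands still between calls to the robot, and variables do not carry over. Pictures are saved under pics/ and viewed, and the job is handed in when it is done.

```bash
ls; mkdir -p pics; cat > h.py <<'E'
from cell import manip, inverse_kinematics, cams, order
import numpy as np, cv2
from scipy.spatial.transform import Rotation as R
def Tcam(c):
    if "T_tool_cam" in c:
        s=c["_s"]; T=np.eye(4);T[:3,:3]=R.from_rotvec(s["tcp_rot"]).as_matrix();T[:3,3]=s["tool_pos"]
        return T@np.array(c["T_tool_cam"])
    T=np.eye(4);o=np.array(c["orientation"])
    T[:3,:3]=o if o.shape==(3,3) else R.from_rotvec(o).as_matrix()
    T[:3,3]=c["position"];return T
def cap(n,fn=None):
    s=manip.state();c=cams.capture(n);c["_s"]=s
    if fn: cv2.imwrite("pics/"+fn+".png",c["image"]); np.savez("pics/"+fn+".npz",z=c["z_map"],K=c["intrinsics"],T=Tcam(c),im=c["image"])
    return c
def cloud(fn):
    d=np.load("pics/"+fn+".npz");z=d["z"];K=d["K"];T=d["T"]
    v,u=np.mgrid[:z.shape[0],:z.shape[1]]
    P=np.stack([(u-K[0,2])/K[0,0]*z,(v-K[1,2])/K[1,1]*z,z],-1)@T[:3,:3].T+T[:3,3]
    P[z==0]=np.nan
    return P,d["im"]
E
python3 - <<'E'
from h import *
for n in ["scene","side","wrist"]:
    c=cap(n,n+"0"); print(n,c["intrinsics"],np.round(Tcam(c),3))
s=manip.state();print(s)
E
```

```text
pics
scene [[372.53512451   0.         254.73794268]
 [  0.         372.53512451 193.67672892]
 [  0.           0.           1.        ]] [[ 0.956  0.202 -0.211  0.794]
 [ 0.292 -0.651  0.701 -0.605]
 [ 0.004 -0.732 -0.681  0.802]
 [ 0.     0.     0.     1.   ]]
side [[480.83931123   0.         253.55579942]
 [  0.         480.83931123 190.49606995]
 [  0.           0.           1.        ]] [[ 0.793 -0.438  0.424 -0.01 ]
 [-0.61  -0.569  0.552 -0.656]
 [-0.    -0.696 -0.718  1.091]
 [ 0.     0.     0.     1.   ]]
wrist [[268.61293682   0.         255.22372467]
 [  0.         268.61293682 186.41512213]
 [  0.           0.           1.        ]] [[ 0.353  0.902  0.249  0.174]
 [ 0.936 -0.34  -0.096  0.655]
 [-0.002  0.267 -0.964  0.383]
 [ 0.     0.     0.     1.   ]]
{'clock': 0.15, 'joint_pos': array([ 1.17310227e+00,  2.64613530e-01,  1.60503605e+00,  1.21601642e-05,
        1.27370036e+00, -3.68723137e-02]), 'joint_velocities': array([-9.41895496e-05, -2.36575315e-03, -3.94053577e-03,  1.32994906e-03,
       -3.46348273e-04, -1.36516835e-03]), 'tau': array([ 3.62685148e-05, -5.02843487e+01, -3.57470155e+01,  7.29591027e-02,
        2.50354945e-02, -1.08975969e-04]), 'tool_pos': array([0.23805976, 0.63100731, 0.21536462]), 'tcp_rot': array([ 0.28177668,  1.55258248, -0.28448032]), 'contact_force': array([ 0.63777323,  0.98352891, -0.39245444]), 'moment': array([-0.01975533, -0.0029929 , -0.01728082]), 'gripper_width': 0.08830763949327201}
```

View pics/scene0.png

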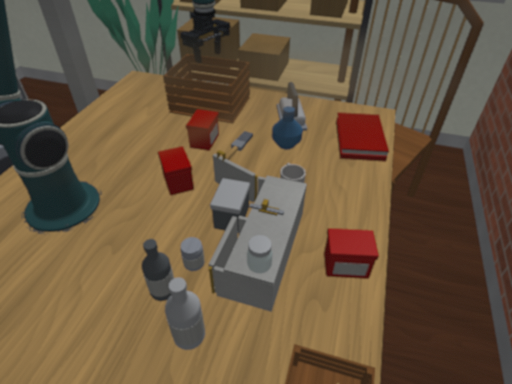

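View pics/side0.png

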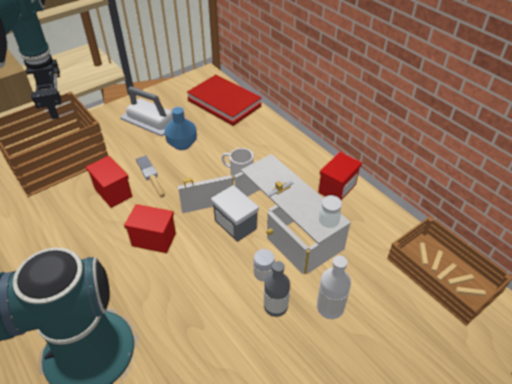

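View pics/wrist0.png

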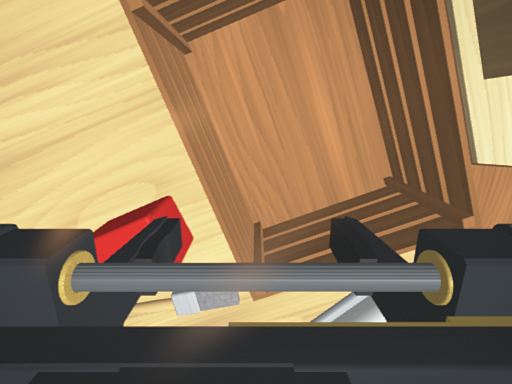

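The tub is the grey box with a white lid at scene (231,203) / side (235,212). Possible confusions are the red boxes at scene (176,170), (203,129) and (350,252). The grey bottle at (157,270), white bottle at (185,315) and can at (192,253) stand in front on the right, and the jar is at (260,252) on the roof. The bay is to the left of the jar. I'll check with a close crop and measure from the clouds.

```bash
python3 - <<'E'
from h import *
a=cv2.imread("pics/scene0.png")[140:310,130:330]; b=cv2.imread("pics/side0.png")[130:300,160:360]
cv2.imwrite("pics/crop0.png",np.hstack([cv2.resize(x,None,fx=2,fy=2,interpolation=cv2.INTER_CUBIC) for x in (a,b)]))
# top-view rendering of clouds
for fn in ["scene0","side0"]:
    P,im=cloud(fn)
    x0,y0,s=0.35,-0.35,700
    out=np.zeros((560,560,3),np.uint8);zb=np.full((560,560),-1.)
    for p,c in zip(P.reshape(-1,3),im.reshape(-1,3)):
        if np.isnan(p[0]):continue
        i=int(560-(p[0]-0.2)*s); j=int(560-(p[1]+0.4)*s)
        if 1<=i<559 and 1<=j<559 and p[2]<.3:
            for di in (0,1):
              for dj in (0,1):
                if p[2]>zb[i+di,j+dj]: zb[i+di,j+dj]=p[2];out[i+di,j+dj]=cv2.applyColorMap(np.uint8([[np.clip(p[2],0,.2)*1270]]),2)[0,0] 
    cv2.imwrite("pics/top_"+fn+".png",out)
E
```

```text
Still running in the background as job /tmp/bash_jobs.1000/2c34f00932f9 (pid 516). You'll get a notice when it ends.
```

View pics/crop0.png

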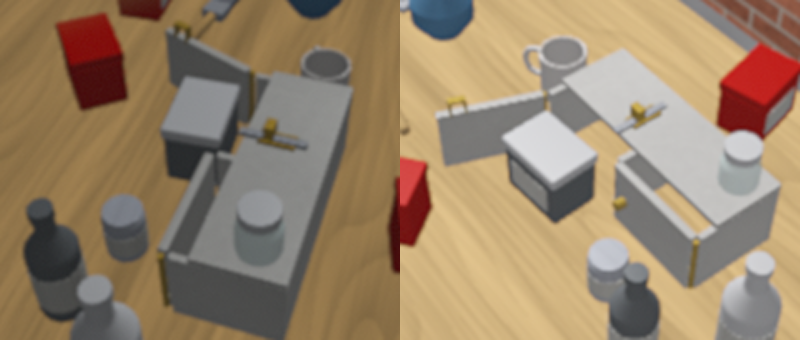

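View pics/top_scene0.png

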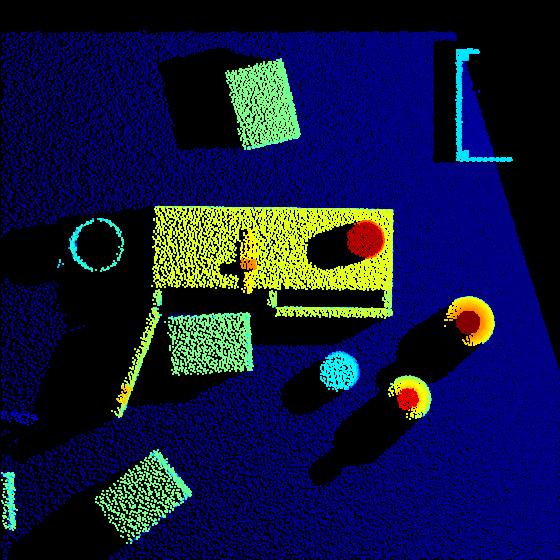

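The crop confirms the grey tub with its white lid in front of the open bay. The door stands out to the left with the loop at its free end, the bolt block is on the roof, and the can is right of the tub. Next I fit poses numerically from both views.

```bash
python3 - <<'E'
from h import *
def reg(Q,x,y): return Q[(Q[:,0]>x[0])&(Q[:,0]<x[1])&(Q[:,1]>y[0])&(Q[:,1]<y[1])]
for fn in ["scene0","side0"]:
    P,im=cloud(fn);Q=P.reshape(-1,3);Q=Q[~np.isnan(Q[:,0])]
    Z=Q[:,2]
    print(fn,"table z",np.median(reg(Q,(.3,.5),(-.1,.0))[:,2]))
    A=reg(Q,(.54,.72),(-.17,.19))
    print(" hist top z",np.median(A[(A[:,2]>.112)&(A[:,2]<.127)][:,2]))
    roof=A[(A[:,2]>.114)&(A[:,2]<.126)]
    r=cv2.minAreaRect((roof[:,:2]*1000).astype(np.float32));print(" roof rect",r)
    # back edge fit: for bins in y take max x
    for nm,sgn in (("back",1),):
        pts=[]
        for y in np.arange(-.13,.15,.01):
            b=roof[abs(roof[:,1]-y)<.005]
            if len(b)>3: pts.append((y,b[:,0].max()))
        pts=np.array(pts); print("  back",np.polyfit(pts[:,0],pts[:,1],1),np.round(pts[[0,-1]],4))
    pts=[]
    for y in np.arange(.03,.165,.01):
        b=roof[abs(roof[:,1]-y)<.005]
        if len(b)>3: pts.append((y,b[:,0].min()))
    print("  roof front (left half)",np.round(pts,4).tolist())
    print("  roof y range",np.percentile(roof[:,1],[0.2,99.8]),roof[:,1].min(),roof[:,1].max())
    B=reg(Q,(.43,.56),(.02,.18));lid=B[(B[:,2]>.094)&(B[:,2]<.106)]
    # exclude door
    print(" lid n",len(lid),"z",np.median(lid[:,2]))
    lid=lid[lid[:,1]<.165]
    r=cv2.minAreaRect((lid[:,:2]*1000).astype(np.float32));print(" lid rect",r,)
    D=reg(Q,(.38,.56),(.15,.32));D=D[(D[:,2]>.108)&(D[:,2]<.12)]
    r=cv2.minAreaRect((D[:,:2]*1000).astype(np.float32));print(" door top rect",r,len(D))
    L=reg(Q,(.38,.50),(.17,.32));L=L[(L[:,2]>.13)&(L[:,2]<.145)];print(" loop top",len(L),L.mean(0),L[:,2].max())
    S=reg(Q,(.56,.70),(-.02,.10));S=S[(S[:,2]>.144)&(S[:,2]<.156)];print(" stud",len(S),S.mean(0),S.min(0),S.max(0))
    for nm,x,y in (("can",(.42,.50),(-.12,-.02)),("mug",(.6,.72),(.2,.34))):
        C=reg(Q,x,y);C=C[C[:,2]>.06];print(nm,C.min(0),C.max(0))
E
```

```text
scene0 table z 0.00040883738175223616
 hist top z 0.11958252384218171
 roof rect ((621.4714965820312, 13.248092651367188), (347.04083251953125, 164.6022186279297), 89.45115661621094)
  back [0.01160875 0.70296793] [[-0.13    0.7013]
 [ 0.15    0.7032]]
  roof front (left half) [[0.03, 0.5898], [0.04, 0.5825], [0.05, 0.582], [0.06, 0.5874], [0.07, 0.5898], [0.08, 0.5902], [0.09, 0.5899], [0.1, 0.5908], [0.11, 0.5903], [0.12, 0.5902], [0.13, 0.591], [0.14, 0.591], [0.15, 0.5906], [0.16, 0.5931]]
  roof y range [-0.15944191  0.18123815] -0.16075028736065672 0.18752635677847695
 lid n 903 z 0.09945964543109143
 lid rect ((509.1033935546875, 102.09069061279297), (83.08291625976562, 121.78707885742188), 3.1437857151031494)
 door top rect ((481.7894287109375, 206.9732208251953), (16.078907012939453, 161.5211181640625), 69.47434997558594) 204
 loop top 31 [0.43802666 0.22227503 0.13632877] 0.13936996634868049
 stud 44 [0.62376074 0.04470915 0.14843613] [0.61646159 0.03486842 0.14407377] [0.63007401 0.05695966 0.15146052]
can [ 0.44284144 -0.1099311   0.06004263] [ 0.49765523 -0.05811265  0.0
[... 563 characters left out ...]
 [0.16, 0.5864]]
  roof y range [-0.15748094  0.1828024 ] -0.15852581934996812 0.18544501699845217
 lid n 918 z 0.09849327062201857
 lid rect ((504.6423645019531, 101.75981140136719), (86.55655670166016, 119.74481964111328), 3.56579852104187)
 door top rect ((477.6136474609375, 209.09588623046875), (21.449033737182617, 157.70521545410156), 70.76923370361328) 225
 loop top 35 [0.43310163 0.22466875 0.13596332] 0.14059697844724872
 stud 35 [0.61839015 0.04770061 0.14831039] [0.61178904 0.03634958 0.14417816] [0.62635781 0.05916231 0.15183215]
can [ 0.43846817 -0.10895592  0.06011676] [ 0.49038138 -0.05584647  0.07944414]
mug [0.60768182 0.22172634 0.06006254] [0.68570173 0.32339011 0.08772499]
```

```bash
cat /tmp/bash_jobs.1000/*/rc; ls -la pics
```

```text
total 5344
drwxr-xr-x 2 agent agent    4096 Dec  7 09:48 .
drwxr-xr-x 3 agent agent    4096 Dec  7 09:30 ..
-rw-r--r-- 1 agent agent  306448 Dec  7 09:40 crop0.png
-rw-r--r-- 1 agent agent 1377416 Dec  7 09:30 scene0.npz
-rw-r--r-- 1 agent agent  272801 Dec  7 09:30 scene0.png
-rw-r--r-- 1 agent agent 1377416 Dec  7 09:30 side0.npz
-rw-r--r-- 1 agent agent  313504 Dec  7 09:30 side0.png
-rw-r--r-- 1 agent agent  158146 Dec  7 09:48 top_scene0.png
-rw-r--r-- 1 agent agent 1377416 Dec  7 09:30 wrist0.npz
-rw-r--r-- 1 agent agent  264283 Dec  7 09:30 wrist0.pngcat: '/tmp/bash_jobs.1000/*/rc': No such file or directory
```

```bash
pkill -f "python3 -" ; cat >> h.py <<'E'
CX,CY,YAW=0.632,0.012,-0.011
def cw(x,y):  # cupboard mm -> world
    c,s=np.cos(YAW),np.sin(YAW); return np.array([CX+(c*x-s*y)/1000,CY+(s*x+c*y)/1000])
def rot(yaw,tilt=0,sign=1):
    # tool x down (tilted so that the tip leads along heading yaw), tool y = sign*left of heading
    f=np.array([np.cos(yaw),np.sin(yaw),0]);l=np.array([-f[1],f[0],0])
    x=np.sin(tilt)*f+np.cos(tilt)*np.array([0,0,-1.]); y=sign*l; z=np.cross(x,y)
    return R.from_matrix(np.stack([x,y,z],1)).as_rotvec()
H=cw(-78,165)
def doorpt(th,r=.105,off=.016): # th: door angle; dir at shut = -y
    a=YAW-np.pi/2-th; d=np.array([np.cos(a),np.sin(a)]); n=np.array([d[1],-d[0]])  # n outward: shut-> -x
    return H+r*d+off*n, np.arctan2(-n[1],-n[0]) # heading of push
def st(): 
    s=manip.state(); print("t %.2f"%s["clock"],"tcp",np.round(s["tool_pos"],4),"F",np.round(s["contact_force"],2),"g %.3f"%s["gripper_width"]); return s
E
python3 - <<'E'
from h import *
s=manip.state();print(np.round(R.from_rotvec(s["tcp_rot"]).as_matrix(),2))
print("mouth",cw(-70,82),"hinge",H,"stud",cw(-10,35),doorpt(1.93),doorpt(0))
for sg in (1,-1):
    print(sg)
    for x,z in ((.43,.3),(.43,.055),(.56,.055)): 
        q=inverse_kinematics([x,.08,z],rot(YAW,np.radians(30),sg)); print(None if q is None else np.round(q,2))
    for th in (1.93,1.5,1,.5,0):
        p,h=doorpt(th,off=.016); q=inverse_kinematics([*p,.088],rot(h,0,sg)); print(th,np.round(p,3),round(h,2),None if q is None else np.round(q,2))
    for yw in (0,np.pi/2):
        p=cw(15,35);q=inverse_kinematics([*p,.134],rot(YAW+yw,0,sg));print(p,None if q is None else np.round(q,2))
E
```

```text
[[-0.    0.35  0.94]
 [-0.    0.94 -0.35]
 [-1.   -0.   -0.  ]]
mouth [0.56290622 0.09476502] hinge [0.55581968 0.177848  ] stud [0.6223856  0.04710788] (array([0.46372193, 0.23075362]), np.float64(-1.9409999999999998)) (array([0.53866567, 0.07303035]), np.float64(-0.010999999999999836))
1
[ 0.22 -0.63  2.29 -0.14  0.98 -1.29]
None
[ 0.15 -0.04  2.38 -0.28  0.3  -1.17]
1.93 [0.464 0.231] -1.94 [0.41 0.09 2.06 0.   0.99 0.78]
1.5 [0.45  0.188] -1.51 [0.34 0.03 2.12 0.   0.99 0.28]
1 [0.458 0.136] -1.01 [ 0.24  0.01  2.14 -0.    0.99 -0.32]
0.5 [0.491 0.094] -0.51 [ 0.14  0.05  2.1   0.    0.99 -0.92]
0 [0.539 0.073] -0.01 [ 0.09  0.13  2.01 -0.    1.   -1.47]
[0.64738408 0.04683289] [ 0.03  0.28  1.75 -0.    1.12 -1.53]
[0.64738408 0.04683289] None
-1
[ 0.22 -0.63  2.29 -0.14  0.98  1.85]
None
[ 0.15 -0.04  2.38 -0.28  0.3   1.98]
1.93 [0.464 0.231] -1.94 [ 0.41  0.09  2.06 -0.    0.99 -2.36]
1.5 [0.45  0.188] -1.51 None
1 [0.458 0.136] -1.01 None
0.5 [0.491 0.094] -0.51 [ 0.14  0.05  2.1  -0.    0.99  2.22]
0 [0.539 0.073] -0.01 [ 0.09  0.13  2.01 -0.    1.    1.67]
[0.64738408 0.04683289] [ 0.03  0.28  1.75 -0.    1.12  1.62]
[0.64738408 0.04683289] [ 0.03  0.28  1.75 -0.    1.12  0.04]
```

```bash
python3 - <<'E'
from h import *
for tl in (5,8,10,12,15,20,25):
  print(tl,[(x,z,inverse_kinematics([x,.082,z],rot(YAW,np.radians(tl))) is not None) for x,z in ((.43,.2),(.43,.05),(.44,.05),(.45,.05),(.5,.05),(.56,.05))])
E
```

```text
5 [(0.43, 0.2, True), (0.43, 0.05, True), (0.44, 0.05, True), (0.45, 0.05, True), (0.5, 0.05, True), (0.56, 0.05, True)]
8 [(0.43, 0.2, True), (0.43, 0.05, True), (0.44, 0.05, True), (0.45, 0.05, True), (0.5, 0.05, True), (0.56, 0.05, True)]
10 [(0.43, 0.2, True), (0.43, 0.05, True), (0.44, 0.05, True), (0.45, 0.05, True), (0.5, 0.05, True), (0.56, 0.05, True)]
12 [(0.43, 0.2, True), (0.43, 0.05, True), (0.44, 0.05, True), (0.45, 0.05, True), (0.5, 0.05, True), (0.56, 0.05, True)]
15 [(0.43, 0.2, True), (0.43, 0.05, True), (0.44, 0.05, True), (0.45, 0.05, True), (0.5, 0.05, True), (0.56, 0.05, True)]
20 [(0.43, 0.2, True), (0.43, 0.05, True), (0.44, 0.05, True), (0.45, 0.05, True), (0.5, 0.05, True), (0.56, 0.05, True)]
25 [(0.43, 0.2, True), (0.43, 0.05, True), (0.44, 0.05, True), (0.45, 0.05, True), (0.5, 0.05, True), (0.56, 0.05, True)]
```

```bash
python3 - <<'E'
from h import *
o=rot(YAW,np.radians(22))
manip.move_linear([.238,.632,.32],rate=.3)
manip.set_gripper(.05)
manip.move_pose([.432,.082,.32],o);st()
manip.move_linear([.432,.082,.06],rate=.25);s=st()
cap("side","side1");cap("scene","scene1")
cv2.imwrite("pics/c1.png",np.hstack([cv2.resize(cv2.imread("pics/side1.png")[120:300,140:340],None,fx=2,fy=2),cv2.resize(cv2.imread("pics/scene1.png")[120:300,130:330],None,fx=2,fy=2)]))
E
```

```text
t 3.42 tcp [0.4323 0.0825 0.3203] F [-0.18  0.63  0.79] g 0.050
t 4.62 tcp [0.4329 0.0823 0.061 ] F [-0.11 -0.05 -0.16] g 0.050
```

View pics/c1.png

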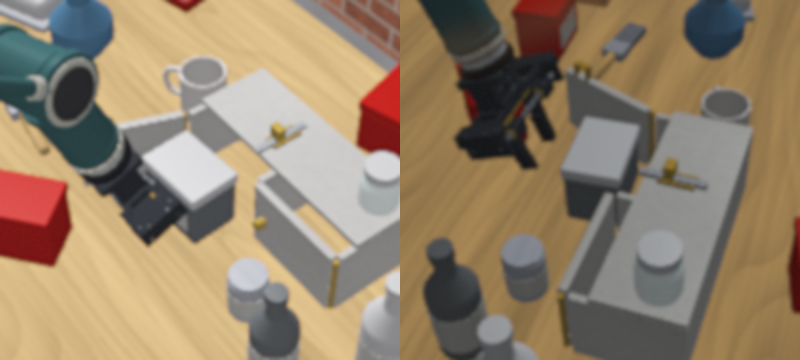

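The gripper stands in front of the tub and touches nothing: the fingers are at right panel (530,140) and the tub at (600,165). Pushing now.

```bash
python3 - <<'E'
from h import *
for x in (.46,.48,.50,.525):
    y=.082+YAW*(x-.432)
    manip.move_linear([x,y,.06],rate=.06);st()
cap("side","side2");cap("scene","scene2")
cv2.imwrite("pics/c2.png",np.hstack([cv2.resize(cv2.imread("pics/side2.png")[120:300,140:340],None,fx=2,fy=2),cv2.resize(cv2.imread("pics/scene2.png")[120:300,130:330],None,fx=2,fy=2)]))
for f in ("side2","scene2"):
    P,im=cloud(f);Q=P.reshape(-1,3);Q=Q[(Q[:,2]>.094)&(Q[:,2]<.107)&(Q[:,0]>.45)&(Q[:,0]<.59)&(Q[:,1]>.04)&(Q[:,1]<.165)]
    print(cv2.minAreaRect((Q[:,:2]*1000).astype(np.float32)),len(Q))
E
```

```text
t 5.33 tcp [0.4599 0.0815 0.0596] F [ 0.66  0.16 -0.55] g 0.050
t 5.82 tcp [0.4799 0.0814 0.0596] F [-1.02  0.25 -0.61] g 0.050
t 6.30 tcp [0.5001 0.0812 0.0599] F [-0.5  -0.17 -0.24] g 0.050
t 6.87 tcp [0.5252 0.0809 0.0599] F [ 0.21 -0.05 -0.44] g 0.050
((567.5382080078125, 99.65061950683594), (44.78573226928711, 118.41307067871094), 0.47915640473365784) 360
((540.8392333984375, 97.96745300292969), (85.55884552001953, 115.86604309082031), 0.055749665945768356) 629
```

View pics/c2.png

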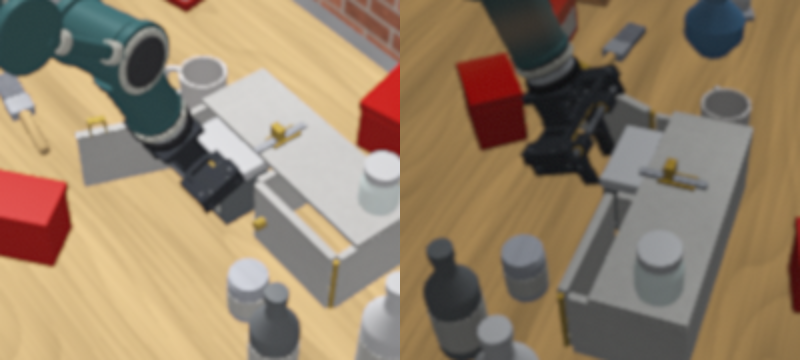

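The tub is aligned (yaw about 0) and entering the bay with roughly 15 mm clearance each side. Finishing the push.

```bash
python3 - <<'E'
from h import *
for x in (.545,.562):
    manip.move_linear([x,.082+YAW*(x-.432),.06],rate=.06);st()
manip.move_linear([.46,.0817,.06],rate=.15)
manip.move_linear([.44,.0817,.3],rate=.3);st()
manip.set_gripper(0.0)
cap("side","side3");cap("scene","scene3")
cv2.imwrite("pics/c3.png",np.hstack([cv2.resize(cv2.imread("pics/side3.png")[120:300,140:340],None,fx=2,fy=2),cv2.resize(cv2.imread("pics/scene3.png")[120:300,130:330],None,fx=2,fy=2)]))
for f in ("side3","scene3"):
    P,im=cloud(f);Q=P.reshape(-1,3);Q=Q[(Q[:,2]>.094)&(Q[:,2]<.107)&(Q[:,0]>.50)&(Q[:,0]<.62)&(Q[:,1]>.025)&(Q[:,1]<.163)]
    print("lid",cv2.minAreaRect((Q[:,:2]*1000).astype(np.float32)),np.sort(Q[:,0])[[0,3,6]],len(Q))
    W=P.reshape(-1,3);W=W[(W[:,2]>.112)&(W[:,2]<.124)&(abs(W[:,1]-.018)<.006)&(W[:,0]<.6)]; print("mid wall front x",np.sort(W[:,0])[[0,3,6]])
E
```

```text
t 7.45 tcp [0.5451 0.0807 0.0598] F [-0.53 -0.43  0.11] g 0.050
t 7.88 tcp [0.5621 0.0805 0.0599] F [-1.08  0.65 -0.21] g 0.050
t 9.67 tcp [0.4394 0.0815 0.2979] F [ 0.72 -0.52 -0.04] g 0.050
lid ((577.4401245117188, 99.81678771972656), (118.59505462646484, 36.622467041015625), 89.24665069580078) [0.55839367 0.5600433  0.56020819] 351
mid wall front x [0.56126307 0.58683812 0.58964828]
lid ((573.735107421875, 96.54322052001953), (116.48181915283203, 20.67677116394043), 89.81534576416016) [0.56325416 0.56462046 0.565184  ] 187
mid wall front x [0.06037021 0.0614761  0.06386228]
```

View pics/c3.png

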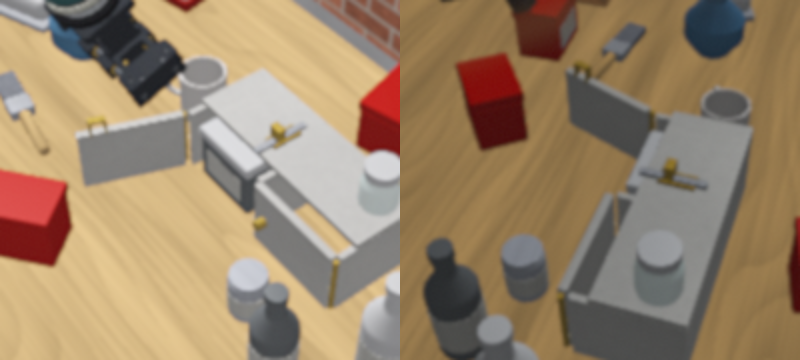

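The tub is straight, but its lid front (about 0.5594 in the side view) is only level with the wall edges (about 0.5607). I'll push it about 9 mm deeper for margin, with the tip slightly higher so the body clears the bolt bar.

```bash
python3 - <<'E'
from h import *
o=rot(YAW,np.radians(22))
manip.set_gripper(.05)
manip.move_linear([.49,.081,.064],rate=.3)
manip.move_linear([.55,.081,.064],rate=.15)
for x in (.562,.571):
    manip.move_linear([x,.0805,.064],rate=.04);st()
manip.move_linear([.46,.0817,.064],rate=.15)
manip.move_linear([.44,.0817,.3],rate=.3);st()
manip.set_gripper(0.0)
cap("side","side4");cap("scene","scene4")
cv2.imwrite("pics/c4.png",np.hstack([cv2.resize(cv2.imread("pics/side4.png")[120:300,140:340],None,fx=2,fy=2),cv2.resize(cv2.imread("pics/scene4.png")[120:300,130:330],None,fx=2,fy=2)]))
for f in ("side4","scene4"):
    P,im=cloud(f);Q=P.reshape(-1,3);Q=Q[(Q[:,2]>.094)&(Q[:,2]<.107)&(Q[:,0]>.50)&(Q[:,0]<.62)&(Q[:,1]>.045)&(Q[:,1]<.163)]
    print("lid",cv2.minAreaRect((Q[:,:2]*1000).astype(np.float32)),np.sort(Q[:,0])[[0,3,6]],len(Q))
E
```

```text
t 13.39 tcp [0.5619 0.0805 0.0639] F [ 0.63 -0.38 -0.61] g 0.050
t 13.77 tcp [0.571  0.0805 0.0637] F [-1.21  0.77 -0.7 ] g 0.050
t 15.60 tcp [0.4394 0.0815 0.2979] F [-0.59 -0.36  0.55] g 0.050
lid ((581.1572265625, 101.80624389648438), (113.13639068603516, 26.829931259155273), 89.3456039428711) [0.5679783  0.5685176  0.56892435] 254
lid ((577.7592163085938, 100.92322540283203), (111.78079986572266, 11.633428573608398), 89.48859405517578) [0.5718968  0.57341965 0.57355796] 83
```

View pics/c4.png

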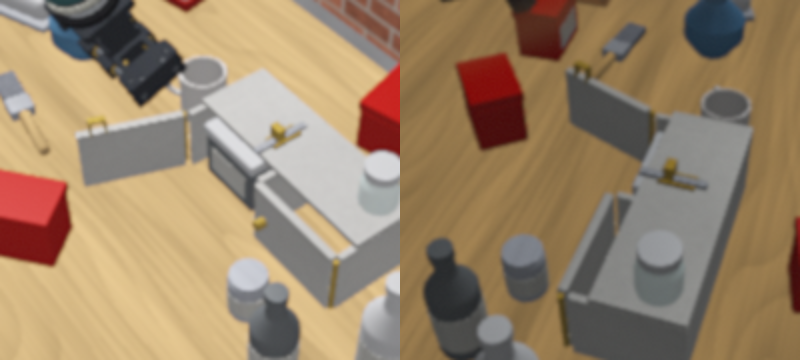

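The lid front is now about 7 mm behind the wall edges in both views, and the tub is upright. Door next: go behind its outer face and sweep it round the hinge.

```bash
python3 - <<'E'
from h import *
p,h=doorpt(1.93,off=.045)
manip.move_pose([*p,.25],rot(h));st()
manip.move_linear([*p,.090],rate=.25);st()
for th in np.arange(1.93,0.99,-.15):
    p,h=doorpt(th,off=.016)
    manip.move_linear([*p,.090],rate=.1,rot=rot(h));s=st()
    if np.linalg.norm(s["contact_force"])>8: print("STOP");break
cap("side","side5");cap("scene","scene5")
cv2.imwrite("pics/c5.png",np.hstack([cv2.resize(cv2.imread("pics/side5.png")[120:300,140:340],None,fx=2,fy=2),cv2.resize(cv2.imread("pics/scene5.png")[120:300,130:330],None,fx=2,fy=2)]))
E
```

```text
t 18.40 tcp [0.4743 0.2576 0.2501] F [ 0.99 -0.73  0.32] g 0.000
t 19.19 tcp [0.4751 0.2581 0.0912] F [ 0.62 -0.23 -0.2 ] g 0.001
t 19.63 tcp [0.4638 0.2301 0.0907] F [-0.31 -0.59  0.  ] g 0.000
t 19.94 tcp [0.457  0.2165 0.0901] F [ 0.06 -0.42  0.95] g 0.001
t 20.25 tcp [0.4525 0.2016 0.0901] F [-0.17 -0.03  0.49] g 0.001
t 20.56 tcp [0.4503 0.1859 0.0901] F [0.09 0.65 0.65] g 0.000
t 20.87 tcp [0.4503 0.17   0.0901] F [ 0.42 -0.18  0.65] g 0.000
t 21.18 tcp [0.4526 0.1543 0.0901] F [0.28 0.25 0.16] g 0.001
t 21.48 tcp [0.4573 0.1391 0.0901] F [0.87 0.03 0.04] g 0.001
```

View pics/c5.png

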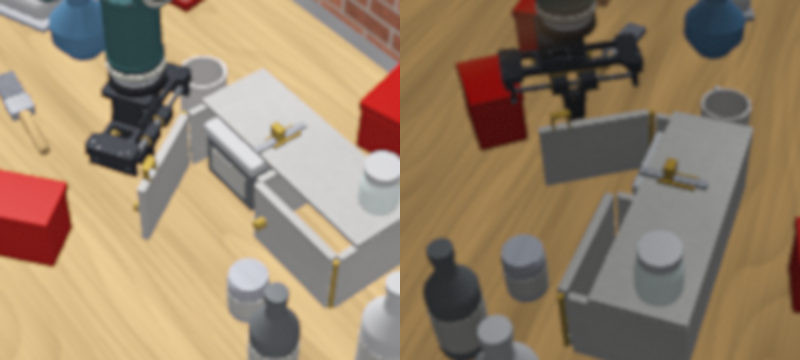

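The door is following the finger (loop at left panel (148,165)) and nothing is pressed. Continuing the sweep until it stops.

```bash
python3 - <<'E'
from h import *
for th in (.85,.7,.55,.4,.28,.18,.1,.04,0):
    p,h=doorpt(th,off=.016)
    manip.move_linear([*p,.090],rate=.08,rot=rot(h));s=st()
    if np.linalg.norm(s["contact_force"])>8: print("STOP");break
p,h=doorpt(0,off=.016)
f0=np.linalg.norm(s["contact_force"])
for k in range(1,9):
    if f0>8: break
    manip.move_linear([p[0]+.0015*k,p[1],.090],rate=.03);manip.dwell(.1);s=st();f0=abs(s["contact_force"][0])
cap("side","side6");cap("scene","scene6")
cv2.imwrite("pics/c6.png",np.hstack([cv2.resize(cv2.imread("pics/side6.png")[120:300,140:340],None,fx=2,fy=2),cv2.resize(cv2.imread("pics/scene6.png")[120:300,130:330],None,fx=2,fy=2)]))
E
```

```text
t 21.98 tcp [0.4657 0.1219 0.09  ] F [ 0.54 -0.6   0.29] g 0.000
t 22.32 tcp [0.475  0.1091 0.09  ] F [0.24 0.24 0.23] g 0.000
t 22.68 tcp [0.4861 0.0978 0.0899] F [-0.36  0.11  0.36] g 0.001
t 23.02 tcp [0.4988 0.0883 0.0899] F [-0.56 -0.56  0.45] g 0.000
t 23.33 tcp [0.5099 0.0822 0.0899] F [ 0.18 -0.58  0.4 ] g 0.000
t 23.62 tcp [0.5198 0.0781 0.09  ] F [ 0.28 -0.43  0.32] g 0.001
t 23.88 tcp [0.5279 0.0755 0.09  ] F [ 0.86 -0.66  0.02] g 0.000
t 24.12 tcp [0.5342 0.0739 0.09  ] F [ 0.15 -0.35  0.17] g 0.000
t 24.38 tcp [0.5384 0.0731 0.09  ] F [-0.5   1.13  0.05] g 0.000
t 24.73 tcp [0.5391 0.0731 0.0898] F [-5.08  0.69  3.18] g 0.000
t 25.07 tcp [0.5391 0.0731 0.0898] F [-10.52   1.71   6.52] g 0.000
```

View pics/c6.png

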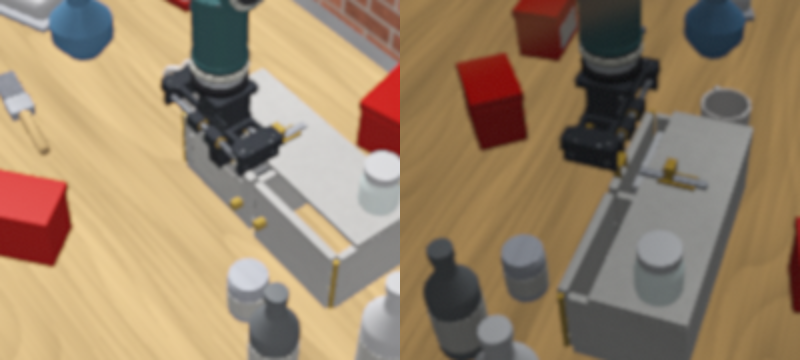

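The door met its stop (10 N) and the panel looks flush. Now retreat, look, and line up behind the bolt block.

```bash
python3 - <<'E'
from h import *
p,h=doorpt(0,off=.016)
manip.move_linear([p[0]-.05,p[1],.090],rate=.15)
manip.move_linear([p[0]-.05,p[1],.26],rate=.3)
cap("side","side7");cap("scene","scene7")
cv2.imwrite("pics/c7.png",np.hstack([cv2.resize(cv2.imread("pics/side7.png")[120:300,140:340],None,fx=2,fy=2),cv2.resize(cv2.imread("pics/scene7.png")[120:300,130:330],None,fx=2,fy=2)]))
o=rot(YAW+np.pi/2,0,-1)
manip.move_pose([.661,.0465,.26],o);st()
manip.move_linear([.661,.0465,.16],rate=.2);st()
cap("side","side8");cap("scene","scene8")
cv2.imwrite("pics/c8.png",np.hstack([cv2.resize(cv2.imread("pics/side8.png")[120:270,180:330],None,fx=2.6,fy=2.6),cv2.resize(cv2.imread("pics/scene8.png")[120:270,180:330],None,fx=2.6,fy=2.6)]))
for f in ("side7","scene7"):
    P,im=cloud(f);Q=P.reshape(-1,3)
    S=Q[(Q[:,2]>.144)&(Q[:,2]<.156)&(abs(Q[:,0]-.62)<.04)&(abs(Q[:,1]-.045)<.04)];print("stud",S.mean(0),len(S))
    D=Q[(Q[:,2]>.109)&(Q[:,2]<.1185)&(abs(Q[:,0]-.553)<.02)&(Q[:,1]>.02)&(Q[:,1]<.17)]
    print("door top",cv2.minAreaRect((D[:,:2]*1000).astype(np.float32)),np.polyfit(D[:,1],D[:,0],1),len(D))
E
```

```text
t 27.84 tcp [0.6604 0.0466 0.259 ] F [-0.05  0.26  0.54] g 0.000
t 28.49 tcp [0.6614 0.0466 0.1609] F [-0.34  0.33  1.14] g 0.000
stud [0.61847036 0.04809857 0.14789502] 34
door top ((553.2484130859375, 95.03018188476562), (149.86416625976562, 13.911247253417969), 88.61447143554688) [0.02480837 0.54982008] 168
stud [0.62329132 0.04450563 0.14904106] 40
door top ((556.8644409179688, 94.81155395507812), (147.8750457763672, 12.668990135192871), 88.7591323852539) [0.010855 0.556797] 151
```

View pics/c7.png

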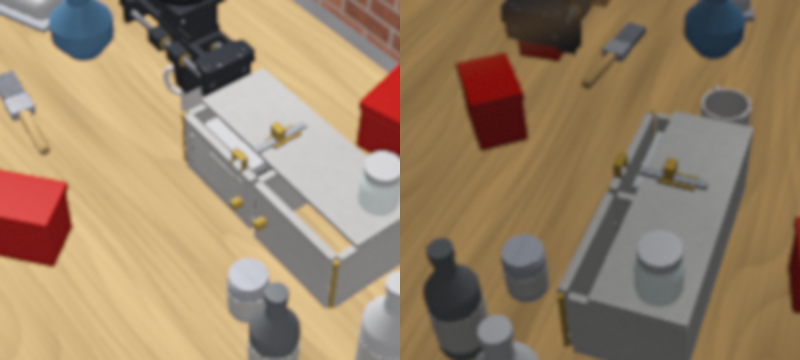

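View pics/c8.png

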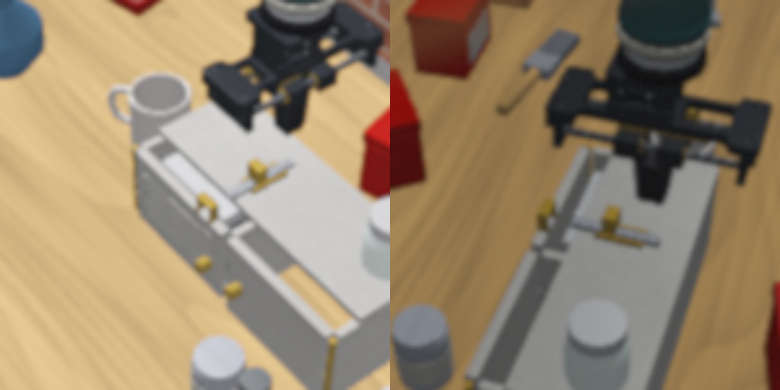

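The door is shut parallel to the front (knobs in line, loop at left panel (207,205)), and the tub is visible inside. The fingertip is directly above the rear of the bolt bar, behind the block. Lowering and pushing.

```bash
python3 - <<'E'
from h import *
manip.move_linear([.661,.0465,.137],rate=.1);s=st()
if abs(s["contact_force"][2])<4:
  x=.661
  while x>.585:
    x-=.006 if x>.605 else .002
    manip.move_linear([x,.0465-YAW*(.661-x),.137],rate=.05)
    s=manip.state()
    if x<.66: st()
    if abs(s["contact_force"][0])>9 or abs(s["contact_force"][2])>9: print("STOP");break
cap("side","side9");cap("scene","scene9")
cv2.imwrite("pics/c9.png",np.hstack([cv2.resize(cv2.imread("pics/side9.png")[120:270,180:330],None,fx=2.6,fy=2.6),cv2.resize(cv2.imread("pics/scene9.png")[120:270,180:330],None,fx=2.6,fy=2.6)]))
E
```

```text
t 28.98 tcp [0.6603 0.0465 0.1362] F [0.56 0.03 0.93] g 0.000
t 29.24 tcp [0.655  0.0466 0.1376] F [-0.12  0.42 -0.89] g 0.000
t 29.51 tcp [0.6487 0.0467 0.1372] F [-0.17  0.02  0.25] g 0.000
t 29.77 tcp [0.6427 0.0467 0.137 ] F [-0.55 -0.08  0.31] g 0.000
t 30.04 tcp [0.6366 0.0468 0.1369] F [-0.62  0.84  0.19] g 0.000
t 30.31 tcp [0.6306 0.0468 0.137 ] F [ 0.73  0.03 -0.77] g 0.000
t 30.57 tcp [0.6247 0.0469 0.137 ] F [-0.03  0.87 -0.22] g 0.000
t 30.84 tcp [0.6187 0.047  0.137 ] F [-0.09  0.77  0.45] g 0.001
t 31.11 tcp [0.6126 0.047  0.137 ] F [ 0.58 -0.48  0.54] g 0.001
t 31.38 tcp [0.6067 0.0471 0.137 ] F [0.2  0.03 1.02] g 0.000
t 31.64 tcp [0.6007 0.0472 0.137 ] F [-0.22 -0.45 -0.71] g -0.000
t 31.89 tcp [0.599  0.0472 0.137 ] F [-0.03 -0.76 -0.27] g 0.000
t 32.14 tcp [0.5969 0.0472 0.137 ] F [-0.65 -0.58 -0.37] g 0.000
t 32.39 tcp [0.5949 0.0472 0.137 ] F [-0.47 -0.11  0.05] g 0.001
t 32.64 tcp [0.5929 0.0472 0.137 ] F [-0.33 -0.27  1.01] g 0.001
t 32.89 tcp [0.5909 0.0473 0.137 ] F [ 0.1   0.64 -0.42] g 0.000
t 33.14 tcp [0.5889 0.0473 0.137 ] F [-0.43 -0.37 -0.69] g 0.001
t 33.39 tcp [0.5868 0.0473 0.1369] F [-0.36 -0.83 -0.  ] g 0.001
t 33.64 tcp [0.5849 0.0474 0.137 ] F [-0.69  0.12  0.4 ] g 0.000
```

View pics/c9.png

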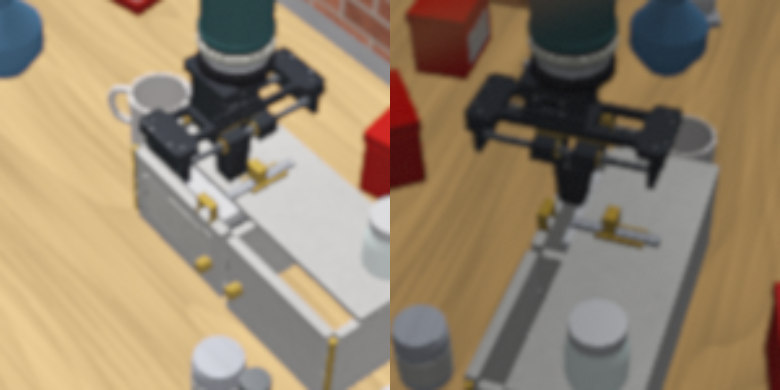

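The bolt did not move: no force was felt and the block at (258,168) is in its old place. I'll find out where the finger really is relative to the block.

```bash
python3 - <<'E'
from h import *
s=st()
vis=[]
for f in ("side9","scene9"):
    d=np.load("pics/"+f+".npz");T=d["T"];K=d["K"];im=d["im"][120:270,180:330].copy();im=cv2.resize(im,None,fx=2.6,fy=2.6)
    for P,c in ((s["tool_pos"],(0,255,0)),((.621,.0465,.15),(255,0,255)),((.585,.0465,.12),(255,0,0))):
        q=K@(T[:3,:3].T@(np.array(P)-T[:3,3]));u,v=q[:2]/q[2]
        cv2.circle(im,(int((u-180+.5)*2.6),int((v-120+.5)*2.6)),3,c,-1); print(f,P,u,v)
    vis.append(im)
    P,_=cloud(f);Q=P.reshape(-1,3)
    for nm,x0,x1 in (("finger",.55,.607),("stud",.607,.64)):
      for z0,z1 in ((.13,.142),(.142,.155),(.155,.17),(.17,.19)):
        S=Q[(Q[:,2]>z0)&(Q[:,2]<z1)&(Q[:,0]>x0)&(Q[:,0]<x1)&(abs(Q[:,1]-.05)<.045)]
        if len(S): print(nm,z0,len(S),np.round(S.min(0),4),np.round(S.max(0),4))
cv2.imwrite("pics/c10.png",np.hstack(vis))
E
```

```text
t 33.74 tcp [0.585  0.0474 0.137 ] F [ 0.15  0.87 -0.1 ] g 0.001
side9 [0.58498015 0.04735638 0.13699183] 269.013036542142 191.62554076041536
side9 (0.621, 0.0465, 0.15) 279.45187570822713 182.82908515812858
side9 (0.585, 0.0465, 0.12) 269.0725594455419 196.0400525090511
finger 0.13 27 [0.55   0.0363 0.1301] [0.5881 0.064  0.1403]
finger 0.155 28 [0.5679 0.0355 0.1592] [0.5961 0.0545 0.1689]
finger 0.17 73 [0.5654 0.0346 0.17  ] [0.5967 0.0579 0.19  ]
stud 0.13 25 [0.6117 0.0358 0.1304] [0.6378 0.0579 0.1419]
stud 0.142 37 [0.6105 0.0358 0.1422] [0.628  0.061  0.1515]
scene9 [0.58498015 0.04735638 0.13699183] 250.16541814075578 201.55547970164122
scene9 (0.621, 0.0465, 0.15) 263.7017723222185 201.0267580786686
scene9 (0.585, 0.0465, 0.12) 250.10092123604346 206.48534499498086
finger 0.13 44 [0.551  0.034  0.1302] [0.5838 0.0606 0.1403]
finger 0.155 35 [0.5735 0.0331 0.1576] [0.5995 0.0503 0.1699]
finger 0.17 82 [0.5699 0.0327 0.17  ] [0.6018 0.054  0.1893]
stud 0.13 21 [0.6168 0.0341 0.1312] [0.6298 0.0493 0.142 ]
stud 0.142 47 [0.6159 0.0352 0.1429] [0.6301 0.0569 0.1527]
```

View pics/c10.png

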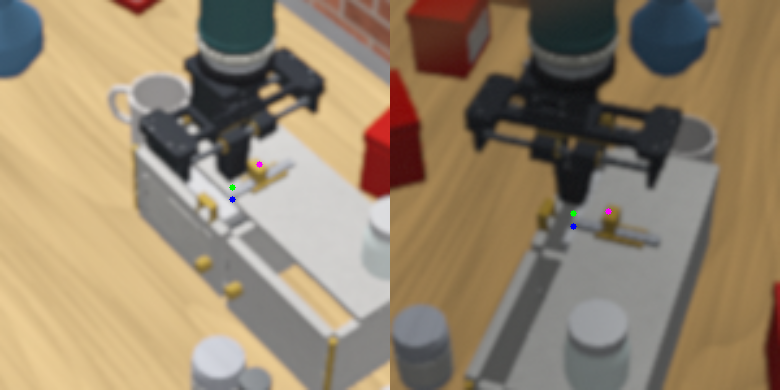

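Both depth views show the finger's lower end at about z = 0.157, some 19 mm above the reported TCP. So it passed over the 0.150 block without contact. I'll go back behind the block and step down lower, guarded by force.

```bash
python3 - <<'E'
from h import *
manip.move_linear([.585,.0474,.165],rate=.2)
manip.move_linear([.663,.0465,.165],rate=.2)
manip.move_linear([.663,.0465,.132],rate=.1);s=st()
z=.132
while z>.117:
    z-=.002
    manip.move_linear([.663,.0465,z],rate=.03);s=st()
    if abs(s["contact_force"][2])>3: print("CONTACT");break
cap("side","side11");cap("scene","scene11")
cv2.imwrite("pics/c11.png",np.hstack([cv2.resize(cv2.imread("pics/side11.png")[120:270,180:330],None,fx=2.6,fy=2.6),cv2.resize(cv2.imread("pics/scene11.png")[120:270,180:330],None,fx=2.6,fy=2.6)]))
for f in ("side11","scene11"):
    P,_=cloud(f);Q=P.reshape(-1,3)
    S=Q[(Q[:,2]>.131)&(Q[:,2]<.17)&(Q[:,0]>.634)&(Q[:,0]<.69)&(abs(Q[:,1]-.048)<.03)]
    print(f,len(S),np.round(S.min(0),4),np.round(S.max(0),4),np.round(np.sort(S[:,2])[:8],4))
E
```

```text
t 35.06 tcp [0.662  0.0465 0.1312] F [ 1.12 -0.16  0.16] g 0.001
t 35.31 tcp [0.6634 0.0465 0.1306] F [-0.61  0.71  1.04] g 0.001
t 35.56 tcp [0.663  0.0465 0.128 ] F [-1.17 -0.14  0.2 ] g 0.001
t 35.81 tcp [0.6628 0.0465 0.1257] F [0.16 0.01 0.74] g 0.000
t 36.06 tcp [0.6628 0.0465 0.1237] F [-0.34  0.74  0.02] g 0.001
t 36.31 tcp [0.6628 0.0465 0.1218] F [ 0.51 -0.44  0.88] g 0.000
t 36.56 tcp [0.6628 0.0465 0.1198] F [-0.73 -0.64  0.62] g 0.001
t 36.81 tcp [0.6628 0.0465 0.1178] F [-0.52  0.49  0.39] g 0.000
t 37.06 tcp [0.6628 0.0465 0.1158] F [-0.41  0.02  0.45] g 0.000
side11 97 [0.6424 0.0338 0.1338] [0.6777 0.0567 0.17  ] [0.1338 0.1341 0.1352 0.138  0.1385 0.14   0.14   0.1404]
scene11 115 [0.6475 0.0323 0.136 ] [0.6792 0.0511 0.1694] [0.136  0.139  0.1399 0.1401 0.1401 0.1402 0.1405 0.1406]
```

View pics/c11.png

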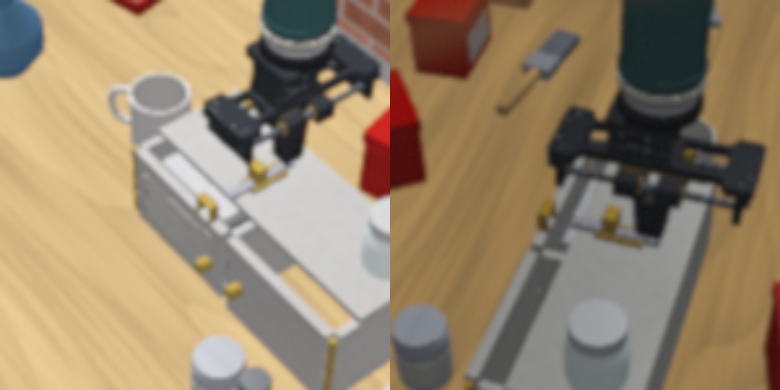

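Confirmed: with no contact at TCP 0.116, the finger ends at about z = 0.135 just behind the block. Pushing forward.

```bash
python3 - <<'E'
from h import *
x=.663
while x>.588:
    x-=.008 if x>.612 else .002
    manip.move_linear([x,.0465-YAW*(.661-x),.116],rate=.06 if x>.61 else .03)
    if x<.615: manip.dwell(.05)
    s=st()
    if abs(s["contact_force"][0])>9 or abs(s["contact_force"][2])>9: print("STOP");break
cap("side","side12");cap("scene","scene12")
cv2.imwrite("pics/c12.png",np.hstack([cv2.resize(cv2.imread("pics/side12.png")[120:270,180:330],None,fx=2.6,fy=2.6),cv2.resize(cv2.imread("pics/scene12.png")[120:270,180:330],None,fx=2.6,fy=2.6)]))
E
```

```text
t 37.44 tcp [0.6545 0.0466 0.116 ] F [-0.22  0.85 -0.47] g 0.000
t 37.73 tcp [0.6465 0.0467 0.116 ] F [-0.17  0.22 -0.62] g 0.000
t 38.01 tcp [0.6386 0.0468 0.1161] F [ 1.14 -0.73 -0.38] g 0.000
t 38.29 tcp [0.6304 0.0469 0.116 ] F [ 0.04  0.74 -0.27] g 0.001
t 38.58 tcp [0.6224 0.0469 0.1159] F [ 0.56  0.27 -0.4 ] g 0.001
t 38.86 tcp [0.6144 0.047  0.1159] F [-0.94 -0.58  1.05] g 0.000
t 39.33 tcp [0.6066 0.0471 0.1159] F [ 1.04  0.04 -0.08] g 0.001
t 39.62 tcp [0.605  0.0471 0.116 ] F [ 1.    0.19 -0.47] g 0.000
t 39.92 tcp [0.6029 0.0471 0.116 ] F [ 0.47 -0.88  0.34] g 0.000
t 40.23 tcp [0.6009 0.0472 0.116 ] F [ 1.24 -0.63  0.41] g 0.000
t 40.52 tcp [0.5988 0.0472 0.116 ] F [ 1.27 -0.21 -0.24] g 0.000
t 40.83 tcp [0.5969 0.0472 0.116 ] F [0.13 0.1  0.79] g 0.000
t 41.12 tcp [0.5967 0.0472 0.1163] F [ 5.12  0.5  -3.35] g 0.000
t 41.42 tcp [0.5966 0.0472 0.1165] F [ 9.82  0.15 -5.93] g 0.000
STOP
```

View pics/c12.png

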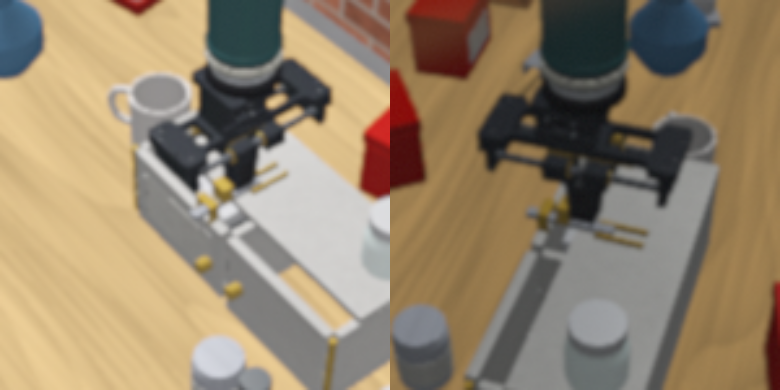

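The bolt met its stop (9.8 N) and its end shows through the loop at left panel (205,210) and right panel (533,212). Back off, raise clear and check.

```bash
python3 - <<'E'
from h import *
manip.move_linear([.612,.047,.116],rate=.1)
manip.move_linear([.625,.047,.25],rate=.25)
manip.move_pose([.45,.25,.35],rot(YAW+np.pi/2,0,-1));st()
cap("side","side13");cap("scene","scene13")
cv2.imwrite("pics/c13.png",np.hstack([cv2.resize(cv2.imread("pics/side13.png")[120:320,140:360],None,fx=1.8,fy=1.8),cv2.resize(cv2.imread("pics/scene13.png")[120:320,130:350],None,fx=1.8,fy=1.8)]))
for f in ("side13","scene13"):
    P,_=cloud(f);Q=P.reshape(-1,3)
    S=Q[(Q[:,2]>.144)&(Q[:,2]<.156)&(Q[:,0]>.54)&(Q[:,0]<.66)&(abs(Q[:,1]-.046)<.03)];print(f,"stud",S.mean(0),len(S))
    for x,y,n in ((.468,-.083,"can"),(.62,-.08,"jar")): 
        C=Q[(abs(Q[:,0]-x)<.05)&(abs(Q[:,1]-y)<.05)&(Q[:,2]>(.065 if n=="can" else .18))&(Q[:,2]<(.085 if n=="can" else .2))];print(n,np.round(C.mean(0),3),len(C))
        P0,_=cloud(f[:-2]+"0");Q0=P0.reshape(-1,3);C=Q0[(abs(Q0[:,0]-x)<.05)&(abs(Q0[:,1]-y)<.05)&(Q0[:,2]>(.065 if n=="can" else .18))&(Q0[:,2]<(.085 if n=="can" else .2))];print(n,"before",np.round(C.mean(0),3),len(C))
E
```

```text
t 43.66 tcp [0.4502 0.2493 0.3487] F [-0.24 -0.62  0.33] g 0.000
side13 stud [0.57176111 0.04866746 0.14734603] 33
can [ 0.464 -0.082  0.073] 281
can before [ 0.465 -0.082  0.073] 281
jar [ 0.649 -0.114  0.188] 162
jar before [ 0.649 -0.113  0.188] 156
scene13 stud [0.57668736 0.04505304 0.14849437] 41
can [ 0.471 -0.086  0.074] 310
can before [ 0.471 -0.086  0.074] 317
jar [ 0.653 -0.114  0.19 ] 195
jar before [ 0.653 -0.114  0.19 ] 194
```

View pics/c13.png

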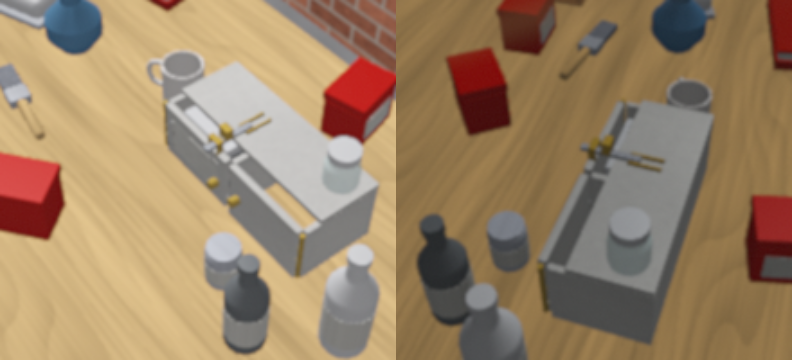

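The bolt is through the loop and nothing else has moved. The block moved about 46.7 mm by the cameras against 48 nominal, so I'll press once more, harder, to be sure it is at its stop.

```bash
python3 - <<'E'
from h import *
manip.move_pose([.625,.047,.25],rot(YAW+np.pi/2,0,-1))
manip.move_linear([.625,.047,.16],rate=.25)
manip.move_linear([.614,.047,.116],rate=.12);st()
manip.move_linear([.600,.0472,.116],rate=.06)
x=.600
while x>.588:
    x-=.0015
    manip.move_linear([x,.0472,.116],rate=.03);manip.dwell(.05);s=st()
    if abs(s["contact_force"][0])>18: print("STOP");break
manip.move_linear([.612,.047,.116],rate=.1)
manip.move_linear([.625,.047,.25],rate=.25)
manip.move_pose([.45,.25,.35],rot(YAW+np.pi/2,0,-1));st()
cap("side","side14");cap("scene","scene14")
cv2.imwrite("pics/c14.png",np.hstack([cv2.resize(cv2.imread("pics/side14.png")[120:320,140:360],None,fx=1.8,fy=1.8),cv2.resize(cv2.imread("pics/scene14.png")[120:320,130:350],None,fx=1.8,fy=1.8)]))
for f in ("side14","scene14"):
    P,_=cloud(f);Q=P.reshape(-1,3)
    S=Q[(Q[:,2]>.144)&(Q[:,2]<.156)&(Q[:,0]>.54)&(Q[:,0]<.66)&(abs(Q[:,1]-.046)<.03)];print(f,"stud",S.mean(0),len(S))
E
```

```text
t 45.89 tcp [0.6149 0.0471 0.1172] F [ 0.46 -0.93  0.65] g 0.001
t 46.58 tcp [0.5986 0.0472 0.116 ] F [-0.25 -0.24 -0.69] g 0.001
t 46.88 tcp [0.597  0.0472 0.1159] F [0.14 0.23 0.63] g 0.000
t 47.17 tcp [0.5966 0.0472 0.1162] F [ 4.99  1.22 -2.88] g 0.000
t 47.48 tcp [0.5966 0.0472 0.1164] F [ 8.81 -0.41 -5.44] g 0.001
t 47.77 tcp [0.5965 0.0472 0.1166] F [12.78  0.74 -7.95] g 0.000
t 48.08 tcp [0.5965 0.0472 0.1169] F [16.06 -0.2  -9.27] g 0.001
t 48.38 tcp [0.5964 0.0472 0.1172] F [ 20.11   0.7  -12.27] g 0.000
STOP
t 50.54 tcp [0.4502 0.2493 0.3487] F [-0.14 -0.85 -0.92] g 0.001
side14 stud [0.5711235 0.0477652 0.1481112] 35
scene14 stud [0.57688451 0.0456446  0.14869213] 40
```

View pics/c14.png

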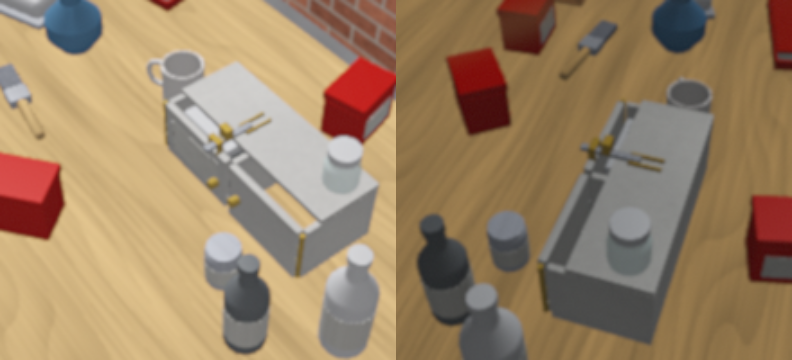

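The bolt is hard at its stop: 20 N gave no further travel. The door is shut with the bolt through the loop at left panel (222,138), and everything else stands as before.

```bash
python3 - <<'E'
from h import *
order.close_job()
E
```

```text
the job is handed in; nothing more can be done
```

The tub is in the bay, the door is shut over it and the bolt is fully forward through the loop. I handed the job in at about 50.5 s on the robot's clock.

- **Tub:** I pushed it in with two fingertips. It stands upright and straight, with the lid about 7 mm behind the wall edges in both views. The first push left it only level with the edges, so I pushed it about 9 mm deeper.
- **Door:** I swept it shut from its outer face until it met its stop at about 10 N. Its top edge measured parallel to the cupboard front to about 1°.
- **Bolt:** The first pass went over the block without touching it. With the gripper shut, both depth views put the fingertips about 19 mm above the reported tool point. I went lower and pushed the bolt to a hard stop, then pressed again at 20 N with no further travel.

**Check that disagreed:** the cameras measured 46.6 to 47.4 mm of bolt travel against the 48 mm nominal. I put this down to measurement noise, because the stop was rigid.

The can and jar measured within 1 mm of where they started. The other objects in view looked undisturbed in the last pictures, but I did not measure them.

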